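Dock the work tray over its sill

ROBOT

A 7-joint arm with a two-finger parallel gripper is mounted at the origin on a cart in front of the work surface, level with it; the furniture and walls round the work are solid. World frame = base frame: x ahead of the robot, y to its left, z up, the work surface at z = 0. Lengths are in m, angles in rad, forces in N, time in s.
With the tool pointing down it reaches from about 0.35 to 0.9 m from the base axis. Payload 19.9 kg.
Tool frame: the origin (TCP) lies between the finger pads; the fingertips stand 19 mm ahead of it and the grasp point (between the pads) is the TCP; z points along the fingers, y is the direction in which the jaws open and shut (so a half turn about z gives the same grasp; the last joint's range is limited). The gripper opens to 94 mm and grips with 3 to 60 N. Pads are 16 mm wide; open, the fingers measure 119 mm over their backs; the gripper's body (75 mm by 177 mm) begins 78 mm behind the grasp point.
Start: joints at [-1.341, 0.417, -0.01, 1.614, 0.005, 1.111, -0.053], TCP at [0.168, 0.602, 0.224] pointing down, gripper open.
Joint ranges: [-2.81, 2.81], [-0.39, 2.02], [-1.27, 1.25], [0.06, 2.57], [-1.19, 4.33], [0.19, 2], [-2.82, 2.82]. Speed limits (rad/s): [1.89, 1.89, 2.39, 2.39, 3.01, 3.01, 3.01].

INTERFACE

Orientations are given as a 3x3 rotation matrix whose columns are the frame's x, y, z axes.
In Python, from rig import robot gives the robot as it stands. Calls block until the motion is done:
- robot.move_ptp(position, orientation): joint-space move of the TCP to a pose.
- robot.move_linear(position, velocity=0.15, frame=None, threshold=None): straight line of the TCP; frame=None keeps the orientation; velocity is the mean speed in m/s. With threshold (N) it stops when the force on the tool has changed by that much, and returns True; else False.
- robot.goto_joints(angles): joint-space move.
- robot.gripper_to(opening): finger opening in m; the grip force is fixed at half the most; returns when the fingers have stopped.
- robot.pause(seconds).
- robot.ik(position, orientation): joint angles nearest the present ones, or None.
- robot.get_state(): the state.
- robot.grab_frame(name): name is "side" or "top" or "wrist"; returns the picture (420x560x3 uint8, red, green, blue); there is no depth.
- robot.camera_info(name): a dict with "fx", "fy", "cx", "cy" (pixels), "dist" ([k1, k2, p1, p2, k3] as OpenCV has them; the pictures are not rectified), "rvec" (rotation vector, rad) and "tvec" (3), from world to camera coordinates, as OpenCV has them. Camera axes: x right, y down, z forward; pixel columns grow to the right and rows downward; lengths in m; the calibration is good to about 2 mm. A picture is of the moment at which its call begins: read the wrist's pose just before it. camera_info takes no time and is no camera call; for the wrist camera it gives the pose at the moment of the call.
A pose or a line that the arm cannot do raises robot.PlanningError and nothing moves.
- robot.sign_off(): hands the job in, once; it reports no verdict.
The state is a dict: "time": time; "qpos": joint angles; "joint_vel": joint speeds; "effort": joint torques, N m; "ee_pos": TCP position; "tool_rot": TCP orientation; "force": force on the tool from outside, world axes, zero at the start; "moment": the same for the moment, N m; "opening": finger opening in m.
Only numpy, scipy, OpenCV 4.12 (cv2) and the standard library are available. Lean on these libraries where they do the work, as an engineer would, in place of code of your own. Each camera call takes 0.05 s, during which the arm holds its last target.

TASK

Put the loaded wooden work tray away in its bay on the bench. Take it by the end wall nearest the bay, lift only that edge onto the bay's raised pale metal sill and let go so that the tray leans there by itself with its other end still on the bench; then take or push it at the back end and slide it forward over the sill until its back edge has dropped in behind the sill and it stands flat in the bay. Never lift the whole tray clear of the bench, keep the steel block in it, and leave the other things on the bench where they are.

Things in the scene. Friction and masses are not known exactly. Their poses are not given: they have to be found in the camera images.
- bay: Fixed dark-wood tray bay, open above. Origin on the bench (z = 0) at the middle of the sill; +x points into the bay (push direction), z up. The pale aluminium sill across the mouth is 12 mm high, x -6 to +6 mm, steep-faced. Behind it the bench top is the floor, x 6 to 150 mm. Side cheeks 24 mm high, 12 mm thick, 112 mm apart inside, from x = -10 mm. Far end: see point bay_far.
- bay_far (a point): Foot of the bay's far wall, on its inner face (bay x = 150 mm, y = 0, z = 0). The wall is 69 mm high and 12 mm thick, with a hold-down lip over bay x = 126 to 162 mm, underside 63 mm above the bench: the tray must be slid in under it, it cannot be dropped in from above.
- tray: Loose open tray of light wood, 130 mm long (x), 100 wide (y), 38 high, about 0.35 kg. Origin at the centre of its underside, z up; +x is its front end, which faces the bay (within 0.4 rad). End walls 9 mm thick, to be gripped from above; side walls 6 mm thick, 5 mm lower; floor 5 mm with grey felt. It starts with its front wall about 35 to 75 mm from the sill.
- tray_front (a point): Middle of the tray's lower front edge (tray x = +65 mm, z = 0).
- tray_back (a point): Middle of the tray's lower back edge (tray x = -65 mm, z = 0).
- block: Loose dark steel block 38 x 44 x 22 mm, 0.28 kg, lying about the middle of the tray; origin at the centre of its underside.
- lamp: Bystander: glass spirit lamp with brass burner, 69 mm across, 74 mm high; origin at the centre of its underside.
- pliers: Bystander: pliers with red handles, 53 x 142 x 10 mm, lying flat; origin at the centre of its underside.
- file: Bystander: file with a wooden handle, 21 x 195 x 20 mm, lying flat; origin at the centre of its underside.
- shaft (a point): Point on the fixed black flexible shaft (16 mm thick) that hangs over the bench behind the tray, about x 0.51, y 0.06, 70 mm up. It runs from x 0.48, y 0.18, 60 mm up, through here to x 0.56, y -0.08, 100 mm up, and climbs on to the black motor hanging at x 0.71, y -0.21. Keep the arm and gripper clear of it.

How it is judged:
By the outcome, as a careful person would: the job done as asked, in the order asked, and still so for the second after the job is handed in, with the robot touching nothing.
It also fails if it takes over 51 s, if anything falls off the work surface, if the arm or the gripper's body presses on something with over 40 N, if the wrist force passes 120 N, or if a joint passes its speed limit or range.

## Working session

There is one attempt and no reset: what is moved stays moved. The work goes in short steps, each a Python script; the robot and the scene stay as the last script left them, time stands still between calls to the robot, and variables do not carry over. Pictures are saved under pics/ and viewed, and the job is handed in when it is done.

```bash
ls; mkdir -p pics; python3 - <<'E'
from rig import robot
import cv2
for n in("side","top","wrist"):
    im=robot.grab_frame(n); cv2.imwrite(f"pics/a_{n}.png",im[:,:,::-1])
    c=robot.camera_info(n); print(n,c)
s=robot.get_state();print(s['time'],s['ee_pos'],s['tool_rot'],s['force'],s['opening'])
E
```

```text
pics
side {'fx': 412.00124457371857, 'fy': 412.00124457371857, 'cx': 279.85537657223114, 'cy': 211.5426856383158, 'dist': array([-0.05542281,  0.        ,  0.        ,  0.        ,  0.        ]), 'rvec': array([ 2.28093483, -0.44951997,  0.20255281]), 'tvec': array([-0.45164886,  0.22548052,  1.18337823])}
top {'fx': 537.0402408809977, 'fy': 537.0402408809977, 'cx': 296.1922329021651, 'cy': 212.1974725522618, 'dist': array([-0.01318686,  0.        ,  0.        ,  0.        ,  0.        ]), 'rvec': array([ 2.13569072, -2.12346927,  0.14840804]), 'tvec': array([0.06828345, 0.51108406, 1.31764488])}
wrist {'fx': 357.83053412859823, 'fy': 357.83053412859823, 'cx': 283.31368871301527, 'cy': 203.79441495661433, 'dist': array([-0.07406669,  0.        ,  0.        ,  0.        ,  0.        ]), 'rvec': array([-2.32989737, -1.76790147, -0.22953066]), 'tvec': array([-0.62472451, -0.02732898,  0.39084261])}
0.15 [0.1677164  0.60180602 0.2239846 ] [[-9.63304959e-01  2.68409246e-01 -1.81453327e-04]
 [ 2.68409297e-01  9.63304511e-01 -9.31635032e-04]
 [-7.52646480e-05 -9.46152406e-04 -9.99999550e-01]] [ 0.34309888 -0.81672255  0.75819185] 0.09405632457624315
```

View pics/a_top.png

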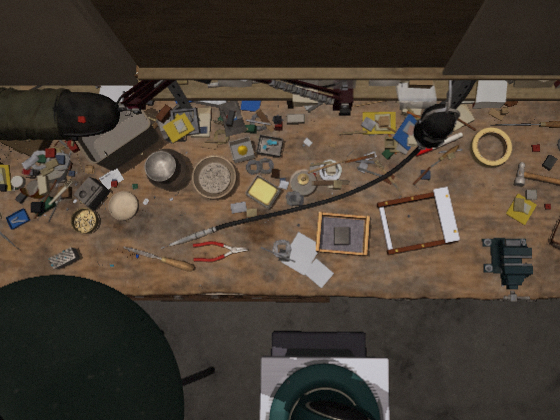

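View pics/a_side.png

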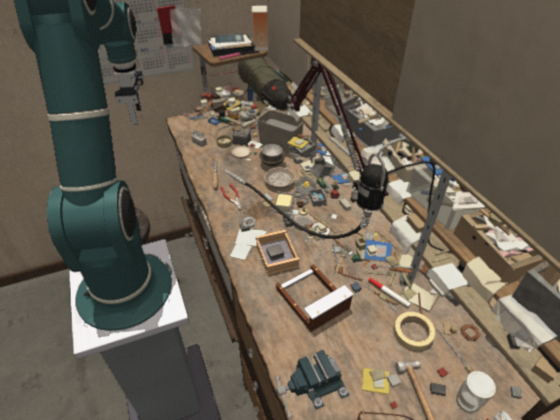

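View pics/a_wrist.png

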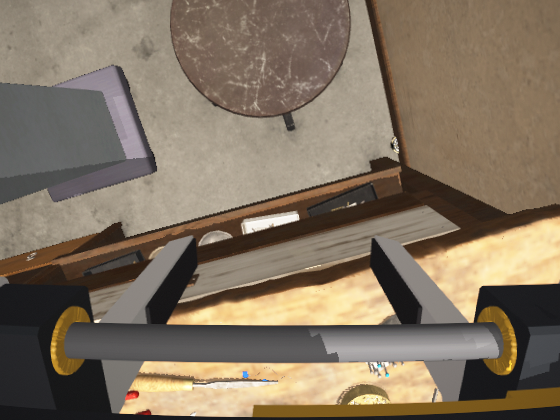

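The top view shows the tray at about (343,234) and the bay to its right, with its sill near (384,228) and its white far lip near (447,216). The lamp is at (283,250) and the pliers are near (215,250). I'll zoom in.

```bash
python3 - <<'E'
import cv2
a=cv2.imread("pics/a_top.png")
c=a[175:275,265:470]; 
cv2.imwrite("pics/b_top.png",cv2.resize(c,None,fx=3.9,fy=3.9,interpolation=cv2.INTER_CUBIC))
a=cv2.imread("pics/a_side.png")
c=a[215:345,225:385]; 
cv2.imwrite("pics/b_side.png",cv2.resize(c,None,fx=4.5,fy=4.5,interpolation=cv2.INTER_CUBIC))
E
```

```text
(no output)
```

View pics/b_top.png

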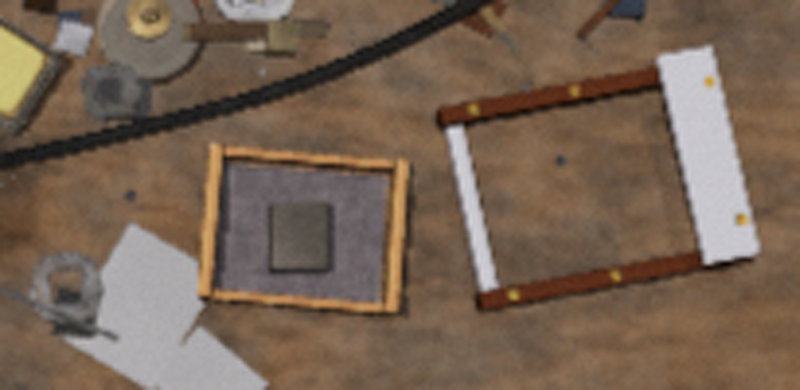

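View pics/b_side.png

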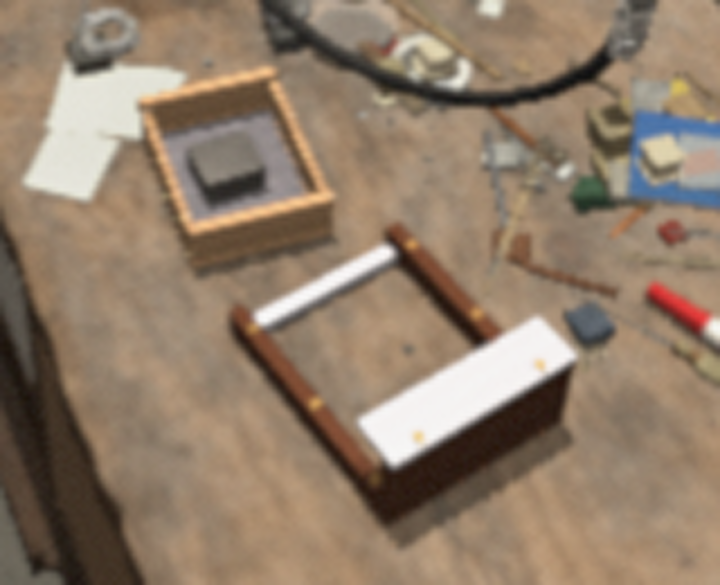

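```bash
cat > h.py <<'E'
import numpy as np,cv2
from scipy.optimize import least_squares
CAM={'top':dict(fx=537.0402408809977,cx=296.1922329021651,cy=212.1974725522618,d=-0.01318686,r=[2.13569072,-2.12346927,0.14840804],t=[0.06828345,0.51108406,1.31764488]),
'side':dict(fx=412.00124457371857,cx=279.85537657223114,cy=211.5426856383158,d=-0.05542281,r=[2.28093483,-0.44951997,0.20255281],t=[-0.45164886,0.22548052,1.18337823])}
def proj(n,P):
    c=CAM[n];K=np.array([[c['fx'],0,c['cx']],[0,c['fx'],c['cy']],[0,0,1]])
    return cv2.projectPoints(np.array(P,float).reshape(-1,3),np.array(c['r']),np.array(c['t']),K,np.array([c['d'],0,0,0,0]))[0].reshape(-1,2)
def pl(p,P):
    P=np.array(P,float);c,s=np.cos(p[2]),np.sin(p[2])
    return np.c_[p[0]+c*P[:,0]-s*P[:,1],p[1]+s*P[:,0]+c*P[:,1],P[:,2]]
def fit(obs,p0):
    # obs: list (cam, model pt, pix)
    def r(p): return np.concatenate([ (proj(n,pl(p,[m]))[0]-np.array(u)) for n,m,u in obs])
    s=least_squares(r,p0,loss='soft_l1'); return s.x,r(s.x).reshape(-1,2)
def world(n,u,z):
    c=CAM[n];K=np.array([[c['fx'],0,c['cx']],[0,c['fx'],c['cy']],[0,0,1]])
    q=cv2.undistortPoints(np.array([[u]],float),K,np.array([c['d'],0,0,0,0]))[0,0]
    R=cv2.Rodrigues(np.array(c['r']))[0];d=R.T@np.array([q[0],q[1],1]);o=-R.T@np.array(c['t'])
    return o+d*(z-o[2])/d[2]
E
python3 - <<'E'
from h import *
np.set_printoptions(precision=4,suppress=True)
T=lambda x,y:('top',(265+x/3.9-.37,175+y/3.9-.37)); S=lambda x,y:('side',(225+x/4.5-.39,215+y/4.5-.39))
def mk(L): return [(c,m,u) for m,(c,u) in L]
h=.038
tt=mk([((.065,.05,h),T(410,160)),((.065,-.05,h),T(399,313)),((-.065,.05,h),T(209,143)),((-.065,-.05,h),T(199,297))])
# side: front wall = near
ts=mk([((.065,.05,h),S(333,197)),((.065,-.05,h),S(188,238)),((-.065,-.05,h),S(140,101)),((-.065,.05,h),S(276,69))])
p0=[.5,-.1,-1.6]
p0[:2]=world('top',(343,234),.038)[:2]
for L in(tt,ts,tt+ts):
    p,r=fit(L,p0);print('tray',p,np.abs(r).max(),r.round(1).tolist())
z=.069
b=mk([((.126,.068,z),T(655,57)),((.162,.068,z),T(712,45)),((.162,-.068,z),T(760,250)),((.126,-.068,z),T(704,265)),((-.010,.068,.024),T(437,108)),((-.010,-.068,.024),T(481,311)),((-.006,.056,.012),T(445,127)),((-.006,-.056,.012),T(479,292)) ])
bs=mk([((.126,.068,z),S(542,316)),((.162,.068,z),S(578,355)),((.162,-.068,z),S(393,468)),((.126,-.068,z),S(357,420)),((-.010,.068,.024),S(398,224)),((-.010,-.068,.024),S(233,312))])
q0=[.5,-.3,-1.4]
for L in(b,bs,b+bs):
    p,r=fit(L,q0);print('bay',p,np.abs(r).max(),r.round(1).tolist())
print('lamp',world('top',(283,250),.03))
E
```

```text
tray [ 0.4586 -0.046  -1.6473] 0.34827501011722006 [[-0.1, -0.1], [0.2, 0.1], [0.2, 0.1], [-0.3, -0.1]]
tray [ 0.458  -0.0474 -1.6631] 1.2587608684087286 [[0.4, 1.3], [0.2, -0.2], [-0.4, -0.6], [-0.2, -0.1]]
tray [ 0.4584 -0.0462 -1.6518] 0.751224432467211 [[0.1, 0.0], [0.3, 0.2], [0.4, 0.1], [-0.3, -0.2], [0.6, 0.8], [0.5, -0.5], [-0.6, -0.7], [-0.5, -0.5]]
bay [ 0.4756 -0.1576 -1.3777] 0.9008332443259519 [[0.1, -0.4], [-0.4, -0.0], [0.1, 0.9], [0.0, -0.2], [0.0, -0.2], [-0.0, -0.1], [-0.1, -0.0], [0.3, 0.2]]
bay [ 0.4761 -0.1589 -1.3762] 1.1132822618386626 [[-0.5, 0.1], [0.3, 0.5], [0.4, -0.2], [0.1, 0.4], [0.4, -0.9], [-1.1, -0.3]]
bay [ 0.4758 -0.158  -1.3765] 1.324003537938836 [[0.2, -0.5], [-0.2, -0.2], [0.2, 0.7], [0.2, -0.3], [0.2, -0.2], [0.2, -0.2], [0.0, -0.1], [0.5, 0.1], [-0.7, -0.1], [-0.0, 0.3], [0.2, -0.4], [-0.2, 0.2], [0.2, -1.1], [-1.3, -0.5]]
lamp [0.4157 0.1041 0.03  ]
```

The fits agree between cameras. The tray is at (0.4585, -0.046) with yaw -1.651, and the bay is at (0.4757, -0.158) with yaw -1.377. The front-to-sill gap is about 45 mm, within the stated range. Next I check reachability for the whole plan, then grip.

```bash
cat > plan.py <<'E'
import numpy as np
from scipy.spatial.transform import Rotation as Ro
BAY=(0.4757,-0.158,-1.377)
def bayR(): return Ro.from_euler('z',BAY[2])
def b2w(p): return bayR().apply(p)+np.array([BAY[0],BAY[1],0])
def w2b(p): return bayR().inv().apply(np.array(p)-np.array([BAY[0],BAY[1],0]))
G=np.array([[0,0,0],[0,0,0],[0,0,0.]]); G[:,0]=[0,-1,0];G[:,1]=[-1,0,0];G[:,2]=[0,0,-1]
def tool_front(fx,fy,fz,yaw,bias=0.0008,gz=0.029,gx=0.0605):
    """tray front lower edge at bay (fx,fy,fz), yaw rel. to bay; back edge on the bench"""
    th=np.arcsin((fz+bias)/0.130) if fz>0 else 0
    R=bayR()*Ro.from_euler('z',yaw)*Ro.from_euler('y',-th)
    F=b2w([fx,fy,fz]); o=F-R.apply([0.065,0,0])
    return o+R.apply([gx,0,gz]), (R*Ro.from_matrix(G)).as_matrix()
E
python3 - <<'E'
from rig import robot
from plan import *
np.set_printoptions(precision=3,suppress=True)
ty=-1.651; c=np.array([.4585,-.046,0]); f=c+.065*np.array([np.cos(ty),np.sin(ty),0]); fb=w2b(f); y0=ty-BAY[2]
print(fb,y0)
for a in [(fb[0],fb[1],0,y0),(fb[0]-.0015,fb[1],.02,y0),(-.02,0,.02,0),(.015,0,.02,0),(.015,0,.012,0)]:
    P,R=tool_front(*a); print(P,robot.ik(P,R)); print(robot.ik(P+[0,0,.12],R) is not None)
for x in(-.16,.0): 
    P=b2w([x,0,.036]);R=(bayR()*Ro.from_matrix(G)).as_matrix();print(P,robot.ik(P,R))
P,R=tool_front(fb[0],fb[1],0,y0)
robot.move_ptp(P+[0,0,.10],R)
robot.gripper_to(.036)
im=robot.grab_frame("wrist");import cv2;cv2.imwrite("pics/c_w.png",im[:,:,::-1])
print(robot.get_state()['time'],robot.get_state()['ee_pos'],P)
E
```

```text
[-0.051 -0.013  0.   ] -0.274
[ 0.454 -0.106  0.029] [-0.247  0.493  0.49   2.151 -0.414  0.588  2.034]
True
[ 0.454 -0.1    0.048] [-0.416  0.464  0.545  2.161 -0.134  0.581  1.684]
True
[ 0.47  -0.129  0.048] [-0.318  0.465  0.506  2.144 -0.132  0.535  2.013]
True
[ 0.477 -0.164  0.048] [-0.219  0.478  0.475  2.111 -0.125  0.539  2.072]
True
[ 0.477 -0.166  0.04 ] [-0.155  0.497  0.449  2.09  -0.223  0.566  2.193]
True
[ 0.445 -0.001  0.036] [-0.429  0.436  0.424  2.197 -0.329  0.568  2.004]
[ 0.476 -0.158  0.036] [-0.178  0.537  0.537  2.067 -0.447  0.651  2.423]
3.9167 [ 0.454 -0.106  0.129] [ 0.454 -0.106  0.029]
```

View pics/c_w.png

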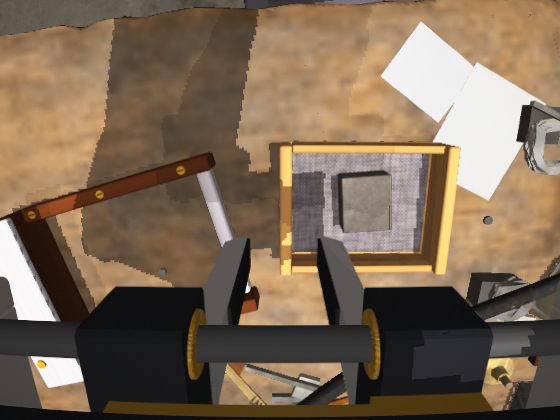

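The wrist view shows the front wall running from (287,145) to (286,273), with the fingers straddling its line at about (240,240) and (325,240). I'll check the fits by projecting both models into this view.

```bash
python3 - <<'E'
from rig import robot
from h import *
c=robot.camera_info("wrist")
a=cv2.imread("pics/c_w.png")
K=np.array([[c['fx'],0,c['cx']],[0,c['fy'],c['cy']],[0,0,1]])
pr=lambda P:cv2.projectPoints(P,c['rvec'],c['tvec'],K,c['dist'])[0].reshape(-1,2)
t=pl((.4585,-.046,-1.651),[(x,y,.038) for x,y in((.065,.05),(.065,-.05),(-.065,-.05),(-.065,.05))])
b=pl((.4757,-.158,-1.377),[(-.01,.068,.024),(-.01,.056,.024),(-.01,-.056,.024),(-.01,-.068,.024),(.126,-.068,.069),(.126,.068,.069)])
s=pl((.4757,-.158,-1.377),[(-.006,.056,.012),(-.006,-.056,.012),(.006,-.056,.012),(.006,.056,.012)])
for P in(t,b,s):
    print(pr(P).round(1).tolist())
    cv2.polylines(a,[np.int32(pr(P).round())],True,(0,255,0),1)
cv2.imwrite("pics/c_w2.png",a)
E
```

```text
[[277.5, 275.1], [276.7, 143.7], [460.2, 144.6], [444.2, 273.9]]
[[257.4, 309.8], [253.2, 297.5], [209.4, 168.4], [204.3, 153.0], [3.5, 217.9], [85.5, 380.1]]
[[249.9, 291.6], [207.7, 167.3], [193.3, 171.4], [236.7, 294.9]]
```

View pics/c_w2.png

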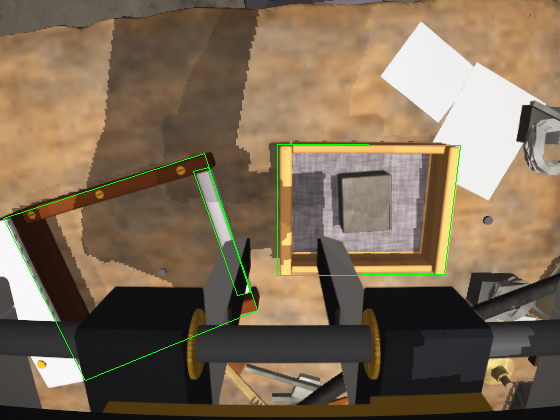

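The models overlay to within about 4 px, roughly 3 mm and along the push direction only. Lateral alignment is good. Descending to grip.

```bash
python3 - <<'E'
from rig import robot
from plan import *
import cv2
np.set_printoptions(precision=3,suppress=True)
fb=(-.0506,-.013);y0=-.274
P,R=tool_front(fb[0],fb[1],0,y0)
print(robot.move_linear(P,velocity=.08,frame=R,threshold=12))
s=robot.get_state();print(s['ee_pos'],P,s['force'])
robot.gripper_to(0.0)
s=robot.get_state();print(s['time'],s['opening'],s['force'],s['moment'],s['ee_pos'])
cv2.imwrite("pics/d_side.png",cv2.resize(robot.grab_frame("side")[195:345,205:385,::-1],None,fx=4,fy=4,interpolation=cv2.INTER_CUBIC))
E
```

```text
False
[ 0.454 -0.106  0.029] [ 0.454 -0.106  0.029] [ 0.286  0.252 -0.524]
5.85 0.008741344961736624 [-0.494  4.251  5.292] [0.837 0.149 0.046] [ 0.454 -0.106  0.029]
```

View pics/d_side.png

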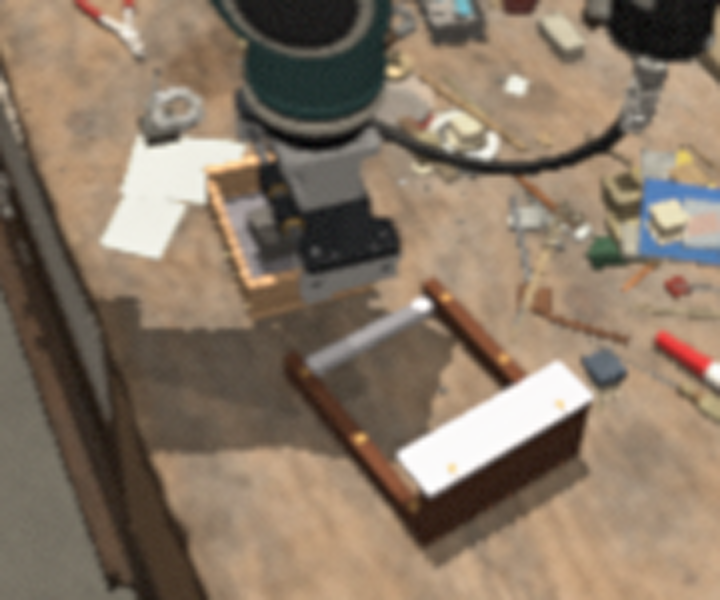

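The front wall is gripped at an 8.7 mm opening. Now I lift only the front edge, align and advance.

```bash
python3 - <<'E'
from rig import robot
from plan import *
import cv2
np.set_printoptions(precision=3,suppress=True)
fb=(-.0506,-.013);y0=-.274
def go(a,v):
    P,R=tool_front(*a); h=robot.move_linear(P,velocity=v,frame=R,threshold=25)
    s=robot.get_state();print(a,h,round(s['time'],2),s['ee_pos']-P,s['force'],s['moment'],s['opening']); return h
ok=True
for a,v in [((fb[0]-.0004,fb[1],.010,y0),.03),((fb[0]-.0015,fb[1],.020,y0),.03),((-.035,-.006,.020,y0/2),.03),((-.02,0,.020,0),.03)]:
    if go(a,v): ok=False;break
cv2.imwrite("pics/e_side.png",cv2.resize(robot.grab_frame("side")[195:345,205:385,::-1],None,fx=4,fy=4,interpolation=cv2.INTER_CUBIC))
cv2.imwrite("pics/e_top.png",cv2.resize(robot.grab_frame("top")[175:275,265:470,::-1],None,fx=3.9,fy=3.9,interpolation=cv2.INTER_CUBIC))
E
```

```text
(-0.051, -0.013, 0.01, -0.274) False 6.38 [ 0.  0. -0.] [ 1.56  -0.084  0.194] [ 0.771 -0.274 -0.005] 0.008927011615408185
(-0.0521, -0.013, 0.02, -0.274) False 6.87 [ 0. -0. -0.] [ 1.271 -0.303  1.038] [ 0.68  -0.286 -0.01 ] 0.008730493791142553
(-0.035, -0.006, 0.02, -0.137) False 7.61 [ 0. -0.  0.] [ 0.689 -2.085  1.951] [ 0.173 -0.292 -0.072] 0.008793337901575556
(-0.02, 0, 0.02, 0) False 8.28 [ 0. -0.  0.] [2.108 0.018 0.26 ] [ 0.537 -0.229 -0.06 ] 0.008998127007819578
```

View pics/e_side.png

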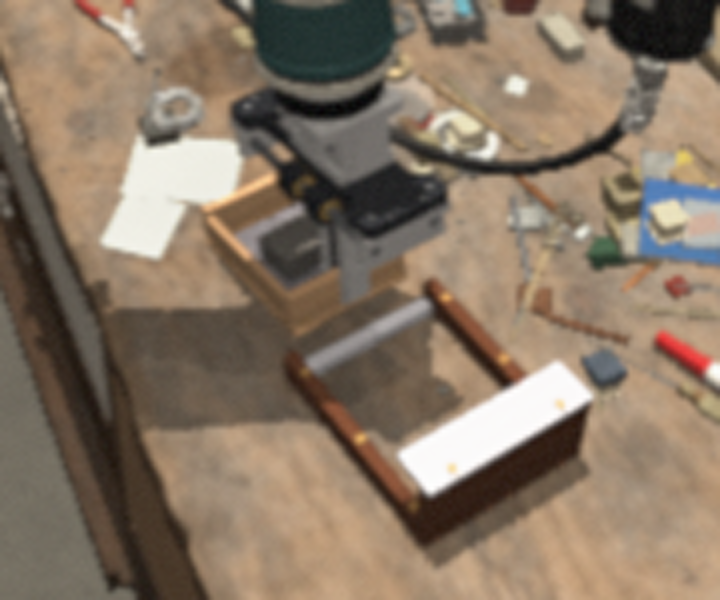

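View pics/e_top.png

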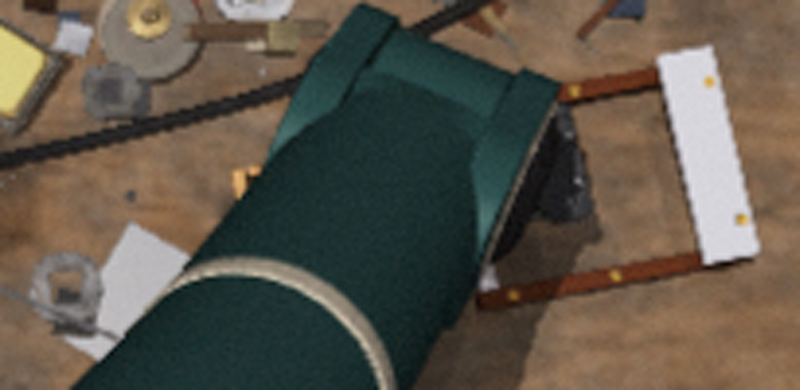

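```bash
cat > ov.py <<'E'
from h import *
from plan import *
def traypts(fx,fy,fz,yaw):
    th=np.arcsin(fz/.13); R=bayR()*Ro.from_euler('z',yaw)*Ro.from_euler('y',-th)
    o=b2w([fx,fy,fz])-R.apply([.065,0,0])
    return np.array([o+R.apply(p) for p in [(.065,.05,.038),(.065,-.05,.038),(-.065,-.05,.038),(-.065,.05,.038),(.065,-.05,0),(.065,.05,0),(-.065,-.05,0)]])
E
python3 - <<'E'
from ov import *
a=cv2.imread("pics/e_side.png")
q=(proj('side',traypts(-.02,0,.02,0))-[205,195]+.5)*4-.5
print(q.round())
cv2.polylines(a,[np.int32(q[:4])],True,(0,255,0),1);cv2.polylines(a,[np.int32(q[[4,5]])],True,(0,0,255),1)
b=(proj('side',b2w(np.array([(-.006,.056,.012),(-.006,-.056,.012),(.006,-.056,.012),(.006,.056,.012)])))-[205,195]+.5)*4-.5
cv2.polylines(a,[np.int32(b)],True,(255,255,0),1)
cv2.imwrite("pics/e2.png",a)
E
```

```text
[[405. 242.]
 [291. 300.]
 [198. 207.]
 [307. 156.]
 [295. 339.]
 [407. 280.]
 [204. 244.]]
```

View pics/e2.png

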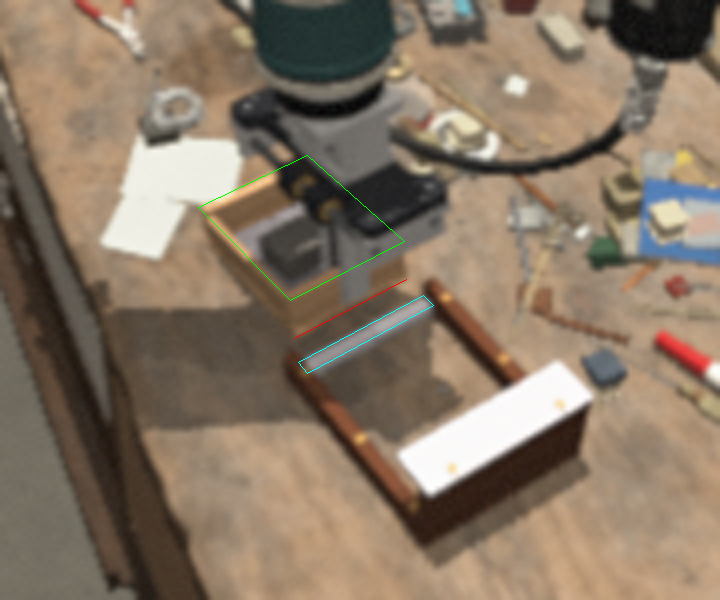

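The tray follows the plan to within 2–3 mm, with the back left corner at (205,208) against a predicted (198,207). It is aligned with the bay, so I advance over the sill, lower it and let go.

```bash
python3 - <<'E'
from rig import robot
from plan import *
import cv2
np.set_printoptions(precision=3,suppress=True)
def go(a,v,t=20):
    P,R=tool_front(*a); h=robot.move_linear(P,velocity=v,frame=R,threshold=t)
    s=robot.get_state();print(a,h,round(s['time'],2),s['ee_pos']-P,s['force'],s['moment'],s['opening']); return h
ok=not go((.018,0,.020,0),.03)
if ok:
    go((.018,0,.0135,0),.02,10)
    robot.gripper_to(.030)
    P,R=tool_front(.018,0,.0135,0); P2=P-R[:,2]*.03
    robot.move_linear(P2,velocity=.06)
    robot.move_linear(P2+[0,0,.10],velocity=.2)
    s=robot.get_state();print(s['time'],s['force'])
cv2.imwrite("pics/f_side.png",cv2.resize(robot.grab_frame("side")[195:345,205:385,::-1],None,fx=4,fy=4,interpolation=cv2.INTER_CUBIC))
cv2.imwrite("pics/f_w.png",robot.grab_frame("wrist")[:,:,::-1])
E
```

```text
(0.018, 0, 0.02, 0) False 9.8 [ 0. -0.  0.] [-0.61   1.641  0.271] [ 0.999  0.266 -0.043] 0.008930759430387946
(0.018, 0, 0.0135, 0) True 10.12 [ 0.001 -0.     0.001] [-3.82  4.42 14.7 ] [0.817 0.835 0.022] 0.008992587397395392
11.9583 [ 0.063 -0.156  0.424]
```

View pics/f_side.png

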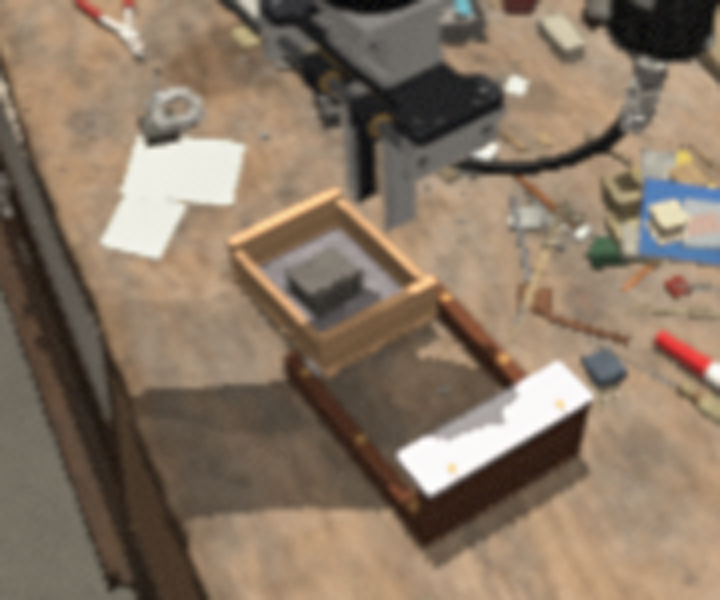

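View pics/f_w.png

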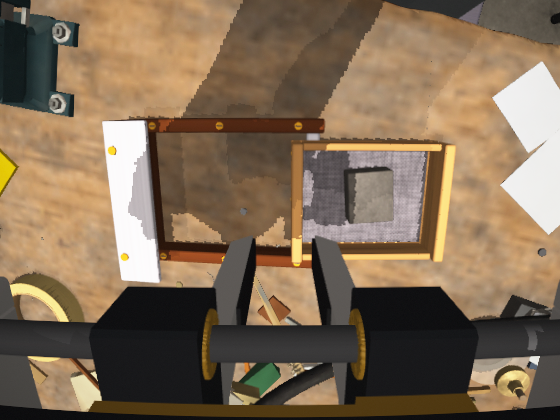

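The tray leans by itself on the sill between the cheeks, with its front upper corners in the side crop at about (320,338) and (440,287). I'll fit its pose.

```bash
python3 - <<'E'
from rig import robot
from ov import *
np.set_printoptions(precision=4,suppress=True)
c=robot.camera_info("wrist");K=np.array([[c['fx'],0,c['cx']],[0,c['fy'],c['cy']],[0,0,1]])
wp=lambda P:cv2.projectPoints(P,c['rvec'],c['tvec'],K,c['dist'])[0].reshape(-1,2)
so=(np.array([(441,289),(319,340),(229,243),(337,189)])+.5)/4-.5+[205,195]
wo=np.array([(292,265),(291,140),(454,145),(443,262)])
def pts(p): return traypts(p[0],p[1],.0132,p[2])[:4]
for nm,f in (('side',lambda p:(proj('side',pts(p))-so).ravel()),('wrist',lambda p:(wp(pts(p))-wo).ravel())):
    s=least_squares(f,[.018,0,0],x_scale=[.01,.01,.1],loss='soft_l1');print(nm,s.x,f(s.x).round(1))
for nm,P in(('cheek',b2w(np.array([(-.01,.068,.024),(-.01,-.068,.024),(.126,-.068,.069),(.126,.068,.069)]))),):print(wp(P).round(0).tolist())
s=robot.get_state();print(s['time'],w2b(s['ee_pos']))
E
```

```text
side [ 0.0211 -0.0021 -0.0211] [-0.7 -0.4  0.6  1.7 -0.4 -0.6  0.5 -0.1]
wrist [0.0185 0.0025 0.01  ] [-1.  -1.1 -0.5  4.6  2.2 -0.7  0.2  0.5]
[[320.0, 268.0], [324.0, 117.0], [143.0, 119.0], [158.0, 282.0]]
12.0583 [ 0.0067 -0.0006  0.1704]
```

Both fits agree to within about 2 mm and 0.02 rad: front edge near +19 mm, centred. Moving to the back end, I'll close the gripper and push.

```bash
python3 - <<'E'
from rig import robot
from plan import *
import cv2
np.set_printoptions(precision=3,suppress=True)
R=(bayR()*Ro.from_matrix(G)).as_matrix()
robot.move_linear(b2w([-.15,0,.17]),velocity=.12,frame=R)
robot.gripper_to(0.0)
print(robot.move_linear(b2w([-.15,0,.038]),velocity=.12,threshold=12))
h=robot.move_linear(b2w([-.11,0,.038]),velocity=.03,threshold=2.5)
s=robot.get_state();print(h,s['time'],w2b(s['ee_pos']),s['force'],s['opening'],s['qpos'])
robot.move_linear(b2w([-.09,0,.038]),velocity=.03,threshold=20)
s=robot.get_state();print(s['time'],w2b(s['ee_pos']),s['force'])
cv2.imwrite("pics/g_side.png",cv2.resize(robot.grab_frame("side")[195:345,205:385,::-1],None,fx=4,fy=4,interpolation=cv2.INTER_CUBIC))
E
```

```text
False
True 16.2 [-0.126 -0.     0.038] [-0.363 -0.042 -0.102] 0.000410056612189011 [-0.474  0.473  0.571  2.182 -0.449  0.602  2.188]
17.5917 [-0.09  -0.     0.038] [-1.813  5.699  1.923]
```

View pics/g_side.png

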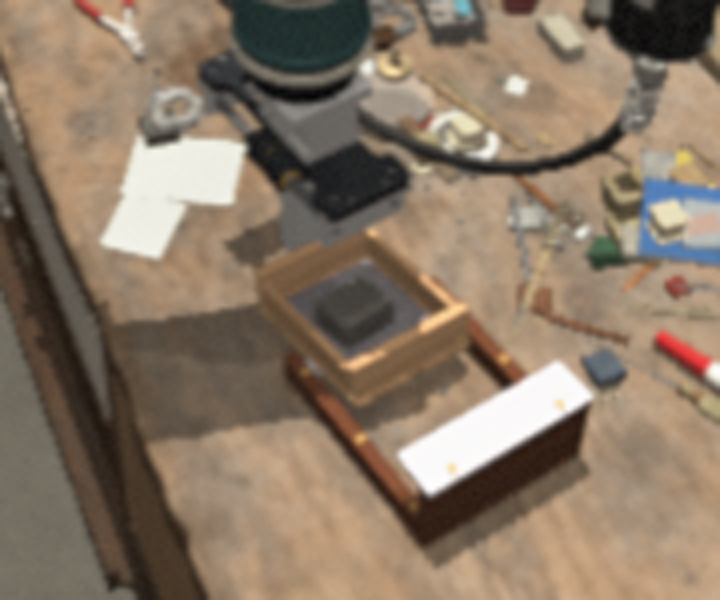

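It slid about 35 mm smoothly with some 6 N of push, the nose still up and the tray straight between the cheeks. Continuing.

```bash
python3 - <<'E'
from rig import robot
from plan import *
import cv2
np.set_printoptions(precision=3,suppress=True)
for x in(-.07,-.05,-.03,-.015):
    h=robot.move_linear(b2w([x,0,.038]),velocity=.025,threshold=20)
    s=robot.get_state();print(h,s['time'],w2b(s['ee_pos']),s['force'])
    if h: break
cv2.imwrite("pics/h_side.png",cv2.resize(robot.grab_frame("side")[195:345,205:385,::-1],None,fx=4,fy=4,interpolation=cv2.INTER_CUBIC))
E
```

```text
False 18.5917 [-0.071  0.     0.038] [-2.003 11.579  8.336]
True 19.1417 [-0.06   0.     0.038] [-0.112  0.955 -0.512]
```

View pics/h_side.png

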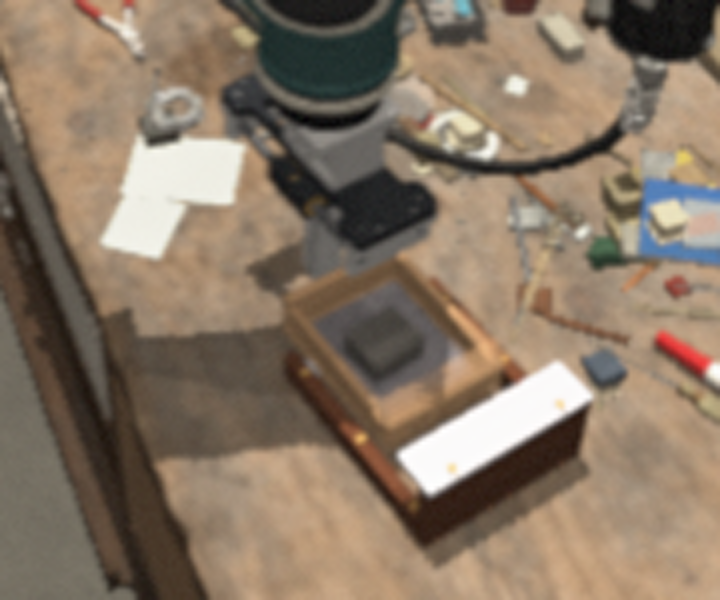

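At pusher x = -60 mm the force dropped to about 1 N and the nose had tipped down over the sill, so the tray now rests on the sill and bay floor. The block is still inside. Continuing.

```bash
python3 - <<'E'
from rig import robot
from plan import *
import cv2
np.set_printoptions(precision=3,suppress=True)
for x in(-.04,-.02,-.010,-.004,-.0005):
    h=robot.move_linear(b2w([x,0,.038]),velocity=.025,threshold=20)
    s=robot.get_state();print(h,s['time'],w2b(s['ee_pos']),s['force'])
    if h: break
cv2.imwrite("pics/i_side.png",cv2.resize(robot.grab_frame("side")[195:345,205:385,::-1],None,fx=4,fy=4,interpolation=cv2.INTER_CUBIC))
E
```

```text
False 20.1917 [-0.04   0.     0.038] [-0.216  0.145 -0.277]
False 21.1417 [-0.02   0.     0.038] [-0.197  0.457  0.441]
False 21.6917 [-0.01   0.     0.038] [-0.098 -1.249 -0.389]
False 22.0833 [-0.004  0.     0.038] [-0.148 -0.705 -0.405]
False 22.375 [-0.     0.     0.038] [-0.054  1.179 -0.318]
```

View pics/i_side.png

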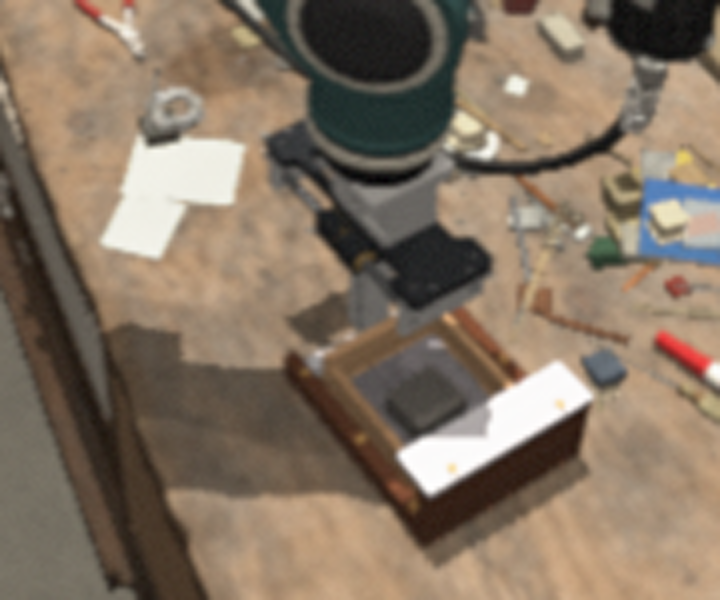

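The tray now sits under the lip, with the sill visible behind it at (315,355). I'll retract and inspect.

```bash
python3 - <<'E'
from rig import robot
from plan import *
import cv2
np.set_printoptions(precision=3,suppress=True)
R=robot.get_state()['tool_rot']
robot.move_linear(b2w([-.03,0,.038]),velocity=.05)
robot.move_linear(b2w([-.03,0,.20]),velocity=.15)
cv2.imwrite("pics/j_w.png",robot.grab_frame("wrist")[:,:,::-1])
q=robot.get_state()['qpos'].copy() if hasattr(robot.get_state()['qpos'],'copy') else list(robot.get_state()['qpos'])
q[0]+=0.9
robot.goto_joints(q)
cv2.imwrite("pics/j_side.png",cv2.resize(robot.grab_frame("side")[195:345,205:385,::-1],None,fx=4,fy=4,interpolation=cv2.INTER_CUBIC))
cv2.imwrite("pics/j_top.png",cv2.resize(robot.grab_frame("top")[175:275,265:470,::-1],None,fx=3.9,fy=3.9,interpolation=cv2.INTER_CUBIC))
s=robot.get_state();print(s['time'],s['ee_pos'],s['force'])
E
```

```text
26.1083 [ 0.192 -0.447  0.199] [ 0.388  0.289 -0.065]
```

View pics/j_w.png

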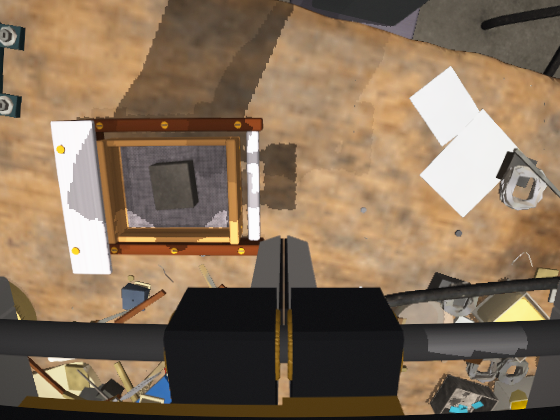

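View pics/j_side.png

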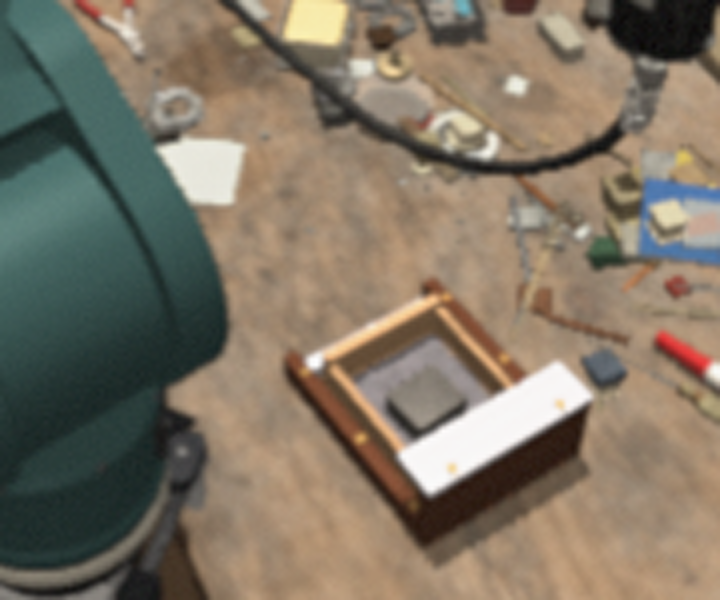

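View pics/j_top.png

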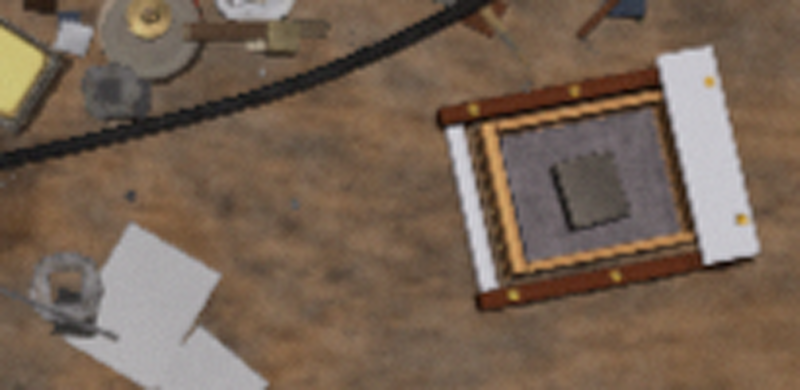

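The full sill is visible at (455,130)–(485,290) in the top crop, with the tray's back wall clear behind it. The block is inside. I'll check that it stands flat by triangulating the back wall's top corners.

```bash
python3 - <<'E'
from ov import *
np.set_printoptions(precision=4,suppress=True)
to=(np.array([(481,125),(513,273)])+.5)/3.9-.5+[265,175]
so=(np.array([(449,297),(330,361)])+.5)/4-.5+[205,195]
for i in range(2):
    f=lambda X:np.r_[proj('top',X)[0]-to[i],proj('side',X)[0]-so[i]]
    s=least_squares(f,[.47,-.18,.04],x_scale=.01);print(w2b(s.x),f(s.x).round(2))
E
```

```text
[0.0161 0.054  0.0319] [ 0.47 -1.69 -1.96  0.45]
[ 0.0152 -0.0466  0.0288] [ 0.19 -0.79 -0.9   0.18]
```

```bash
python3 - <<'E'
from rig import robot
import cv2,numpy as np
t=robot.grab_frame("top")[:,:,::-1];a=cv2.imread("pics/a_top.png")
d=np.abs(t.astype(int)-a).max(2); print('lamp',d[235:265,270:300].mean(),'pliers/file',d[235:275,120:250].mean(), d[240:290,400:420].mean())
print(robot.get_state()['time']); robot.sign_off()
E
```

```text
lamp 3.06 pliers/file 3.2140384615384616 7.21
26.1583
the job is handed in; nothing more can be done
```

The tray is in its bay and I handed the job in at about 26 s of the 51 s allowed. It was done in the order asked:

1. **Front edge:** I gripped the front wall, which closed at about 9 mm. I lifted only that edge 20 mm, pivoting on the back edge, and turned the tray by 0.27 rad to line up with the bay. Then I set it on the sill and let go, and it leaned there by itself.
2. **Back end:** I pushed the back wall with the closed gripper. The nose tipped down over the sill, the tray slid in under the lip and the back edge dropped in behind the sill. I then moved the arm well clear.

**Last checks:**
- **Position:** the back wall is about 15 mm past the middle of the sill, and the tray lies between the cheeks with its front under the lip.
- **Standing flat:** the triangulated back-corner heights were 29–32 mm, where a flat tray gives 38 mm and one still on the sill gives about 50 mm. That is a 6–9 mm disagreement with up to 2 px residuals, so it is a rough check, but it does rule out the tray resting on the sill. The full sill is also visible behind the tray.
- **Block and bystanders:** the block is in the tray. The top view around the lamp, pliers and file is unchanged from the start.
- **Forces:** the readings I took stayed below about 20 N. A 20 N force-change stop triggered once, as the nose tipped over the sill.
- **Camera agreement:** the wrist camera differed from the fixed cameras by about 3 mm along the push direction, which was within the slack.

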